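# Gauge a stone and hold the sprung stone holder open for it

## Task

Check the stone that stands under the drop gauge: press the gauge's knob down gently until its sprung foot rests firmly on the stone (pushed in by some 5 mm), hold it a moment, then let the gauge spring back up. Then take the stone holder's spring-return jaw by its upright orange tab and pull it out until its pointer stands in the coloured band for that stone - green for the thin stone, red for the thick one - and finish holding it there, without letting go, so that I can set the stone in. Leave both stones and the other things on the table where they are.

Things in the scene. Friction and masses are not known exactly. Their poses are not given: they have to be found in the camera images.
- gauge: Drop gauge, fixed to the table: grey base plate 10 mm thick with a steel column and an aluminium guide barrel (top 147 mm above the table, 32 mm across). Origin: on the table, straight below the knob and foot (the axis of the gauge). z up; x points from this axis to the column, 46 mm away (column 20 mm thick, top 144 mm up). The stone to be checked stands on the base centred on this axis; the other stone waits on the base 75 mm along +y.
- gauge_slide (a joint): Travel of the gauge's knob and slide in m: 0 = up (rest), grows as the knob is pressed down, end stop 0.055. A spring brings it up; pressing takes about 3 N at the top and 5 N at the bottom, plus the foot's spring once it touches.
- gauge_foot (a joint): How far the sprung foot is pushed up into the gauge's slide, in m: 0 = free, grows when it rests on a stone and the knob goes on down, end stop 0.012. Spring 300 N/m: 0.005 gives about 2 N on the stone.
- foot_tip (a point): Round brass pad of the gauge's foot, 18 mm across; this point is the centre of its underside, 70 mm above the table at rest, so 26 mm above the thick stone or 46 mm above the thin one.
- knob_top (a point): Centre of the flat top of the gauge's round orange knob (38 mm across), 215 mm above the table at rest; it moves down with the slide. Press it from above, with shut fingers for example; the highest fixed part below it is the barrel.
- thin_stone_center (a point): Centre of the thin stone: green polished disc 40 mm across, 14 mm high, 45 g, loose, standing on the gauge's base plate, either under the foot or at the waiting place.
- thick_stone_center (a point): Centre of the thick stone: pink polished disc 40 mm across, 34 mm high, 110 g, loose, standing on the gauge's base plate, either under the foot or at the waiting place.
- holder: Stone holder, a small spring vice fixed to the table: blue base 230 x 72 mm, fixed aluminium jaw 54 mm high at its +x end, moving jaw 51 mm high. Origin on the table at the base's middle; z up; the moving jaw is pulled along the holder's -x. A white scale rail on its +y side (26 mm wide, top 22 mm up) bears the green and the red band, each 10 mm wide along x.
- jaw (a joint): Opening of the moving jaw in m: 0 = shut against the fixed jaw (rest), grows as it is pulled along the holder's -x, end stop 0.055. A spring pulls it shut: 4.8 N at 0, 7.2 N at 0.020, 9.8 N at 0.042. The pointer is at the middle of the green band at 0.020 and of the red band at 0.042.
- jaw_tab (a point): Upright orange tab of the moving jaw, by which it is pulled: 10 mm thick along the holder's x, 28 mm wide along y, standing free from 34 to 100 mm above the table. This point: on its middle axis, 80 mm above the table (a good height to pinch from above; fingertips must stay more than 55 mm above the table to clear the moving jaw, whose back face is 37 mm away on the +x side of the tab's face). Axes as the holder's.
- pointer (a point): Tip region of the black pointer on the moving jaw, over the scale rail; it moves with the jaw.
- green_band (a point): Middle of the green band on the scale rail (jaw opening 0.020): for the thin stone.
- red_band (a point): Middle of the red band on the scale rail (jaw opening 0.042): for the thick stone.
- dark_jar: Bystander: small round black gem jar with a clear top, 33 mm across, 22 mm high; origin at its underside.
- grey_stone: Bystander: grey-green palm stone 48 x 48 x 20 mm; origin at its underside.
- brown_stone: Bystander: red-brown palm stone 48 x 35 x 24 mm; origin at its underside.
- loupe: Bystander: folded loupe 25 x 45 x 14 mm; origin at its underside.

How it is judged:
On the way, in this order (a step that is already met when the one before it is completed fails the run):
1. the gauge's sprung foot rests on the stone under it, pressed in by 2 mm or more (value of joint gauge_foot above 0.002 m and value of joint jaw below 0.008 m and ((contact force between gauge_foot and thin_stone above 0.5 N and horizontal distance between thin_stone_center and gauge below 0.03 m) or (contact force between gauge_foot and thick_stone above 0.5 N and horizontal distance between thick_stone_center and gauge below 0.03 m))), for 0.2 s.
2. the gauge has sprung back up (value of joint gauge_slide below 0.006 m), for 0.1 s.
At the end, for the whole second after the job is handed in: The fingers still grip the jaw (over 2 N) and the jaw is at rest, pointer within 6 mm of the middle of the right band (green if the thin stone is under the gauge, red if the thick); that stone is within 30 mm of the gauge's axis and the gauge is up (travel under 6 mm) (((horizontal distance between thin_stone_center and gauge below 0.03 m and x of pointer in the frame of holder between -0.036 and -0.024 m) or (horizontal distance between thick_stone_center and gauge below 0.03 m and x of pointer in the frame of holder between -0.058 and -0.046 m)) and contact force between the fingers and jaw above 2 N and velocity of joint jaw between -0.01 and 0.01 m/s and value of joint gauge_slide below 0.006 m); the arm keeps its last pose, push and grip.
It fails at once if the gauge's foot is pressed on a stone with more than 20 N (contact force between gauge_foot and thin_stone above 20 N or contact force between gauge_foot and thick_stone above 20 N).
It fails at once if a stone on the gauge is moved by more than 20 mm (distance of any of thin_stone_center, thick_stone_center from where it was at the start of the episode above 0.02 m).
It fails at once if a bystander (jar, palm stones, loupe) is moved by more than 20 mm (distance of any of dark_jar, grey_stone, brown_stone, loupe from where it was at the start of the episode above 0.02 m).
It also fails if it takes over 48 s, if anything falls off the work surface, if the arm or the gripper's body presses on something with over 40 N, if the wrist force passes 120 N, or if a joint passes its speed limit or range.

## Robot

A 6-joint arm with a two-finger parallel gripper is mounted at the origin on a cart in front of the work surface, level with it; the furniture and walls round the work are solid. World frame = base frame: x ahead of the robot, y to its left, z up, the work surface at z = 0. Lengths are in m, angles in rad, forces in N, time in s.
With the tool pointing down it reaches from about 0.35 to 0.85 m from the base axis. Payload 8.1 kg.
Tool frame: the origin (TCP) lies at the very end of the fingers, on their centre line; the grasp point (between the pads) lies 19 mm behind it; x points along the fingers, y is the direction in which the jaws open and shut, and the axes are right-handed (so a half turn about x gives the same grasp; the last joint's range is limited). The gripper opens to 93 mm and grips with 3 to 60 N. Pads are 15 mm wide; open, the fingers measure 128 mm over their backs; the gripper's body (75 mm by 188 mm) begins 65 mm behind the grasp point.
Start: joints at [-1.433, 0.13, 1.488, -0, 1.523, -0.085], TCP at [0.133, -0.585, 0.219] pointing down, gripper open.
Joint ranges: [-2.96, 2.96], [-0.89, 2.26], [0.02, 2.5], [-1.34, 4.48], [0, 2.73], [-2.66, 2.66]. Speed limits (rad/s): [2.39, 2.39, 2.79, 3.14, 3.14, 3.14].

## Interface

Orientations are given as a rotation vector (axis times angle).
In Python, from plant import * gives the robot as it stands. The module is installed in compiled form; this text tells all that it offers.
- The arm moves only by the tool apply_moves, never from a script. Its argument "series" is a list of rows, each an object with "jaw": the gripper's target within -1 to 1 (shut at 1, half-way at 0, fully open at -1); "linear": the shift along the tool's x, y, z normalised to -1 to 1, where 1 is 0.6 m, a list of three; "roll": the turn about the tool's x normalised to -1 to 1, where 1 is 30 degrees. A call has 1 to 20 rows; each row is the pose to reach, as a shift and turn from the pose measured when the call began, along the tool's axes at that moment; what a row does not reach only later rows make up. A row lasts 1/8 s, in which the tool goes at most 62.5 mm and 10.7 degrees, less where a joint would pass 70% of its speed; a pose out of reach is approached as far as the arm can. A call with a number of a shift or a turn outside -1 to 1 is refused whole. A call with a gripper value outside its range is refused whole. The fingers move at their own pace and stop on an object; "force" is the grip in N (left out, the last holds). Time passes only in rows, so rows that repeat a pose let the fingers close. It gives the time, the measured TCP pose, the force and the opening at its end, in the units of the state.
- read_state(): the state, without advancing time (a new reading comes with each control period).
- read_camera(name): name is "scene" or "top"; returns a dict with "pixels" (384x512x3 uint8, blue, green, red), "intrinsics" (3x3 intrinsics, pixels), "rvec" (rotation vector, rad) and "tvec" (3), from world to camera coordinates, as OpenCV has them. Camera axes: x right, y down, z forward; pixel columns grow to the right and rows downward; lengths in m; the calibration is good to about 2 mm. A picture is of the moment at which its call begins. There is no depth.
- close_job(): hands the job in, once; it reports no verdict.
The state is a dict: "t": time; "q": joint angles; "dq": joint speeds; "joint_torque": joint torques, N m; "tool_pos": TCP position; "orientation": TCP orientation; "force": force on the tool from outside, world axes, zero at the start; "wrist_torque": the same for the moment, N m; "opening": finger opening in m.
Only numpy, scipy, OpenCV 4.12 (cv2) and the standard library are available. Lean on these libraries where they do the work, as an engineer would, in place of code of your own. Each camera call takes 0.05 s, during which the arm holds its last target. There are 200 camera calls.

## Working session

There is one attempt and no reset: what is moved stays moved. The work goes in short steps, Python scripts to look and compute and a tool call to move; the robot and the scene stay as the last step left them, time stands still between calls to the robot, and variables do not carry over. Pictures are saved under pics/ and viewed, about 8 in all and at most 12, crops included, and the job is handed in when it is done.

Besides the shell and the picture viewer there is one more tool, called by a JSON object that holds its "fn" and its "kwargs", one argument or row to a line. apply_moves: Moves the arm, as the interface text tells. Its arguments: {"type":"object","properties":{"series":{"type":"array"},"force":{"type":"number"}},"required":["series"]}

```bash
mkdir -p pics; cat > h.py <<'E'
from plant import *
import numpy as np, cv2
def cam(n):
    c=read_camera(n); R=cv2.Rodrigues(np.array(c["rvec"],float))[0]
    return c["pixels"],np.array(c["intrinsics"],float),R,np.array(c["tvec"],float).ravel()
def ray(c,u,v,z):
    _,K,R,t=c; d=R.T@np.linalg.solve(K,[u,v,1]); o=-R.T@t
    return o+d*(z-o[2])/d[2]
def proj(c,p):
    _,K,R,t=c; q=K@(R@np.array(p,float)+t); return q[:2]/q[2]
E
python3 - <<'E'
from h import *
for n in("scene","top"):
    c=cam(n); cv2.imwrite(f"pics/{n}0.png",c[0]); np.savez(f"{n}0.npz",a=c[0],K=c[1],R=c[2],t=c[3])
    print(n,-c[2].T@c[3],c[1][0,0])
s=read_state();print(s)
E
```

```text
scene [0.09006941 0.74227705 0.67694105] 414.92001049151474
top [ 0.37002387 -0.05905149  1.17830477] 399.1399828234088
{'t': 0.1, 'q': array([-1.43340964e+00,  1.31077685e-01,  1.48918643e+00, -3.64152046e-06,
        1.52297765e+00, -8.53694698e-02]), 'dq': array([ 0.00094099, -0.00135745, -0.00300297,  0.00069033,  0.00091433,
       -0.00063333]), 'joint_torque': array([ 6.15994031e-04, -5.61342788e+01, -4.93098700e+01,  7.69839529e-02,
        2.90998531e-02, -6.31431180e-05]), 'tool_pos': array([ 0.13251894, -0.58465688,  0.21768828]), 'orientation': array([ 2.10428837,  0.23709653, -2.10438688]), 'force': array([ 0.53211718,  0.35513876, -0.306009  ]), 'wrist_torque': array([0.01987733, 0.024212  , 0.00372714]), 'opening': 0.09293592888826556}
```

View pics/scene0.png

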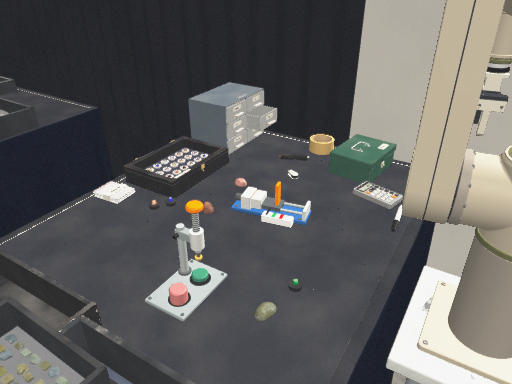

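View pics/top0.png

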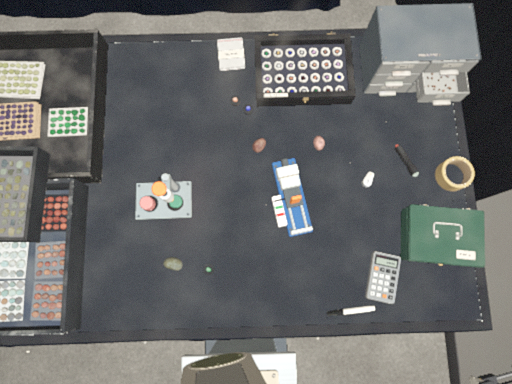

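The overview shows the gauge (knob at about (194,207) in scene and (160,187) in top), with pink and green stones on its base, and the holder with its orange tab at (278,193) in scene and (296,200) in top. I'll measure these now.

```bash
python3 - <<'E'
from h import *
C={}
for n in("scene","top"):
    f=np.load(f"{n}0.npz"); C[n]=(f["a"],f["K"],f["R"],f["t"])
def blobs(c,lo,hi,box,k=15):
    x0,y0,x1,y1=box; h=cv2.cvtColor(c[0][y0:y1,x0:x1],cv2.COLOR_BGR2HSV)
    m=cv2.inRange(h,lo,hi); n,l,s,ce=cv2.connectedComponentsWithStats(m)
    return [(s[i,4],s[i,:4]+[x0,y0,0,0],(ce[i]+[x0,y0]).round(1)) for i in range(1,n) if s[i,4]>=k]
boxes={"scene":(140,170,330,320),"top":(130,150,320,245)}
cols={"orange":((8,170,120),(22,255,255)),"green":((65,100,60),(90,255,255)),"pink":((0,70,120),(7,190,255)),"pink2":((170,70,120),(180,255,255)),"blue":((100,120,60),(120,255,255))}
for n,b in boxes.items():
    for k,(lo,hi) in cols.items():
        for B in blobs(C[n],lo,hi,b,5): print(n,k,B[0],B[1],B[2])
a=C["top"][0]; s=C["scene"][0]
o=np.hstack([cv2.resize(a[165:235,125:205],(400,350),interpolation=cv2.INTER_CUBIC),cv2.resize(a[150:240,255:325],(272,350),interpolation=cv2.INTER_CUBIC)])
cv2.imwrite("pics/cropt.png",o)
o=np.hstack([cv2.resize(s[190:320,140:235],(380,520),interpolation=cv2.INTER_CUBIC),cv2.resize(s[170:235,225:320],(400,520*65//123),interpolation=cv2.INTER_CUBIC) if 0 else cv2.copyMakeBorder(cv2.resize(s[170:235,225:320],(400,274),interpolation=cv2.INTER_CUBIC),0,246,0,0,cv2.BORDER_CONSTANT)])
cv2.imwrite("pics/crops.png",o)
E
```

```text
scene orange 114 [275 182   6  24] [277.3 193.7]
scene orange 5 [192 200   5   1] [194. 200.]
scene orange 95 [185 204  19  10] [193.6 209.1]
scene green 13 [272 213   5   4] [273.7 214.4]
scene green 189 [192 268  17  14] [199.6 274.8]
scene green 20 [293 281   6   4] [295.2 282.5]
scene pink 65 [235 178  12   9] [239.9 182.8]
scene pink 54 [204 204  10   9] [207.6 208.3]
scene pink 7 [279 215   5   4] [280.9 217. ]
scene pink 353 [169 283  20  23] [178.  293.9]
scene blue 12 [169 198   4   4] [170.4 199.8]
scene blue 198 [231 200  37  16] [246.2 208.8]
scene blue 74 [282 205  21   7] [292.3 207.9]
scene blue 162 [270 210  42  15] [295.2 216.8]
top green 7 [276 206   6   2] [278.7 206.7]
top pink 67 [141 197  15  14] [150.4 204. ]
top pink 16 [277 213   7   3] [280.1 214.1]
top blue 26 [288 158   8   6] [291.2 160.1]
top blue 102 [272 161  12  38] [277.5 177. ]
top blue 93 [300 185  11  39] [305.2 206. ]
top blue 80 [283 200   9  37] [287.2 217.7]
top blue 163 [292 207  12  22] [297.5 217.1]
```

View pics/cropt.png

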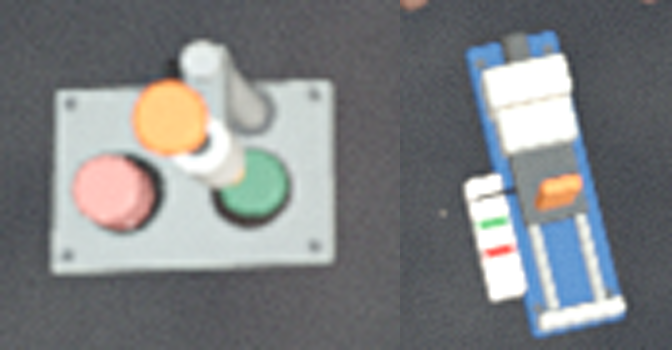

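View pics/crops.png

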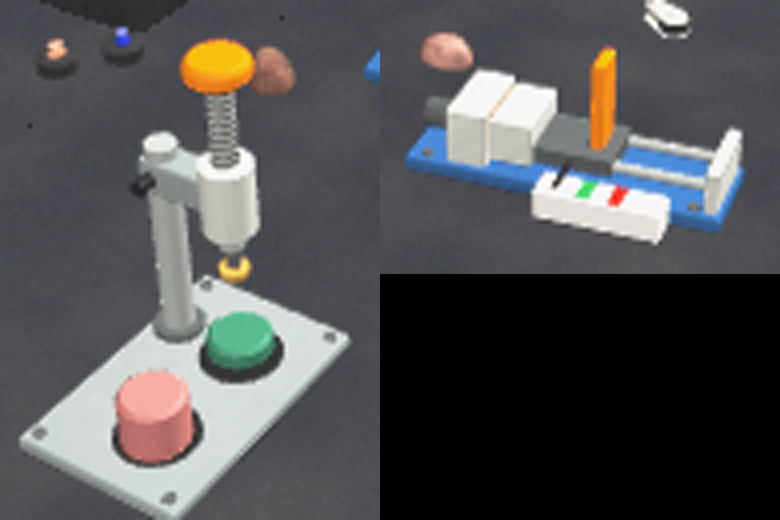

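The crops show the green thin stone under the brass foot and the pink stone at the waiting place. The target is therefore the green band (jaw at 0.020).

```bash
python3 - <<'E'
from h import *
C={}
for n in("scene","top"):
    f=np.load(f"{n}0.npz"); C[n]=(f["a"],f["K"],f["R"],f["t"])
T,S=C["top"],C["scene"]
t=lambda x,y:(x/5+125-.4,y/5+165-.4)
t2=lambda x,y:((x-400)/3.886+255-.4,y/3.889+150-.4)
s=lambda x,y:(x/4+140-.4,y/4+190-.4)
s2=lambda x,y:((x-380)/4.21+225-.4,y/4.21+170-.4)
r=lambda n,c,p,z:print(n,ray(c,*p,z).round(4))
r("knob T",T,t(171,118),.215); r("knob S",S,s(218,62),.215)
r("green T",T,t(255,183),.024); r("green S",S,s(241,330),.024)
r("column T",T,t(204,50),.144); r("column S",S,s(160,143),.144)
r("pink T",T,t(114,190),.044);r("pink S",S,s(153,385),.044)
print("plate T",[ray(T,*t(*p),.01)[:2].round(3) for p in((55,92),(333,82),(334,264),(52,272))])
r("tabtop T",T,t2(562,188),.1); r("tabtop S",S,s2(605,55),.1)
r("greenband T",T,t2(494,222),.022); r("redband T",T,t2(498,251),.022)
r("greenband S",S,s2(587,190),.022); r("redband S",S,s2(619,196),.022)
r("rail end T",T,t2(484,182),.022); r("rail end T",T,t2(506,295),.022)
print("base T",[ray(T,*t2(*p),.012)[:2].round(3) for p in((468,50),(556,32),(625,318),(538,336))])
E
```

```text
knob T [0.5847 0.1771 0.215 ]
knob S [0.5807 0.1825 0.215 ]
green T [0.5868 0.1738 0.024 ]
green S [0.5873 0.1748 0.024 ]
column T [0.6372 0.1776 0.144 ]
column S [0.6303 0.1799 0.144 ]
pink T [0.5813 0.2511 0.044 ]
pink S [0.5853 0.2522 0.044 ]
plate T [array([0.648, 0.297]), array([0.65, 0.13]), array([0.539, 0.13 ]), array([0.539, 0.296])]
tabtop T [ 0.5721 -0.1731  0.1   ]
tabtop S [ 0.5741 -0.1769  0.1   ]
greenband T [ 0.5621 -0.1288  0.022 ]
redband T [ 0.5399 -0.1309  0.022 ]
greenband S [ 0.5596 -0.1295  0.022 ]
redband S [ 0.5376 -0.1344  0.022 ]
rail end T [ 0.593  -0.1224  0.022 ]
rail end T [ 0.5065 -0.1356  0.022 ]
base T [array([ 0.7  , -0.114]), array([ 0.713, -0.184]), array([ 0.488, -0.225]), array([ 0.476, -0.159])]
```

```bash
cat >> h.py <<'E'
def rel(p):
    s=read_state(); R=cv2.Rodrigues(np.array(s["orientation"],float))[0]
    print("t",s["t"],"pos",np.round(s["tool_pos"],4),"F",np.round(s["force"],2),"op",round(s["opening"],4),"\nR\n",R.round(3))
    print("tool shift/0.6:",(R.T@(np.array(p)-s["tool_pos"])/.6).round(4))
    print("y yaw deg",np.degrees(np.arctan2(R[1,1],R[0,1])))
E
python3 -c "
from h import *
rel([.584,.177,.27]); rel([.40,-.15,.27])"
```

```text
t 0.1 pos [ 0.1325 -0.5847  0.2177] F [ 0.53  0.36 -0.31] op 0.0929 
R
 [[-0.     0.221 -0.975]
 [ 0.002 -0.975 -0.221]
 [-1.    -0.002 -0.   ]]
tool shift/0.6: [-0.0853 -1.072  -1.0143]
y yaw deg -77.23699585489135
t 0.1 pos [ 0.1325 -0.5847  0.2177] F [ 0.53  0.36 -0.31] op 0.0929 
R
 [[-0.     0.221 -0.975]
 [ 0.002 -0.975 -0.221]
 [-1.    -0.002 -0.   ]]
tool shift/0.6: [-0.0861 -0.6082 -0.5948]
y yaw deg -77.23699585489135
```

{"fn": "apply_moves", "kwargs": {
  "series": [
    {"jaw": 1,"linear": [-0.1,0,0],"roll": 0},
    {"jaw": 1,"linear": [-0.1,-0.1,-0.1],"roll": -0.2},
    {"jaw": 1,"linear": [-0.1,-0.16,-0.16],"roll": -0.4},
    {"jaw": 1,"linear": [-0.1,-0.23,-0.23],"roll": -0.6},
    {"jaw": 1,"linear": [-0.1,-0.3,-0.3],"roll": -0.8},
    {"jaw": 1,"linear": [-0.1,-0.37,-0.37],"roll": -1},
    {"jaw": 1,"linear": [-0.1,-0.44,-0.43],"roll": -1},
    {"jaw": 1,"linear": [-0.1,-0.5,-0.5],"roll": -1},
    {"jaw": 1,"linear": [-0.1,-0.56,-0.56],"roll": -1},
    {"jaw": 1,"linear": [-0.1,-0.6,-0.6],"roll": -1},
    {"jaw": 1,"linear": [-0.1,-0.6,-0.6],"roll": -1},
    {"jaw": 1,"linear": [-0.1,-0.6,-0.6],"roll": -1}
  ],
  "force": 20
}}

```text
t: 1.6
tool_pos: [0.4037, -0.1544, 0.2781]
orientation: [1.785, 0.701, -1.786]
force: [0.4, -0.9, -0.2]
opening: 0.0007
```

```bash
python3 -c "
from h import *
rel([.584,.177,.25])"
```

```text
t 1.6 pos [ 0.4037 -0.1544  0.2781] F [ 0.45 -0.93 -0.2 ] op 0.0007 
R
 [[-0.001  0.679 -0.734]
 [ 0.001 -0.734 -0.679]
 [-1.    -0.002 -0.   ]]
tool shift/0.6: [ 0.0473 -0.2012 -0.5957]
y yaw deg -47.2098819149261
```

{"fn": "apply_moves", "kwargs": {
  "series": [
    {"jaw": 1,"linear": [0,-0.03,-0.1],"roll": -0.2},
    {"jaw": 1,"linear": [0,-0.06,-0.2],"roll": -0.4},
    {"jaw": 1,"linear": [0,-0.1,-0.3],"roll": -0.6},
    {"jaw": 1,"linear": [0,-0.13,-0.4],"roll": -0.8},
    {"jaw": 1,"linear": [0,-0.17,-0.5],"roll": -1},
    {"jaw": 1,"linear": [0.02,-0.2,-0.58],"roll": -1},
    {"jaw": 1,"linear": [0.04,-0.201,-0.596],"roll": -1},
    {"jaw": 1,"linear": [0.047,-0.201,-0.596],"roll": -1},
    {"jaw": 1,"linear": [0.047,-0.201,-0.596],"roll": -1},
    {"jaw": 1,"linear": [0.047,-0.201,-0.596],"roll": -1}
  ]
}}

```text
t: 2.85
tool_pos: [0.5844, 0.1755, 0.2512]
orientation: [1.43, 1.052, -1.427]
force: [-1.0, 0.1, 0.5]
opening: 0.0007
```

```bash
python3 - <<'E'
from h import *
rel([.584,.178,.164])
a=cam("top");b=cam("scene");s=read_state()
print(proj(a,s["tool_pos"]),proj(b,s["tool_pos"]))
o=np.hstack([cv2.resize(a[0][150:230,110:210],(400,320)),cv2.resize(b[0][160:240,140:240],(400,320))])
cv2.imwrite("pics/above.png",o)
E
```

```text
t 2.85 pos [0.5844 0.1755 0.2512] F [-0.99  0.13  0.45] op 0.0007 
R
 [[ 0.     0.955 -0.298]
 [ 0.002 -0.298 -0.955]
 [-1.    -0.    -0.002]]
tool shift/0.6: [ 0.1454 -0.0018 -0.0035]
y yaw deg -17.3219715274608
[155.55232053 185.09306976] [193.3596584  188.25660691]
```

View pics/above.png

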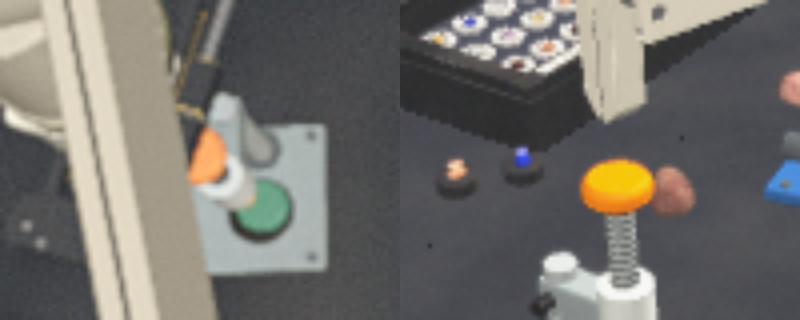

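The shut fingertips stand straight above the knob (scene crop: tip (610,118), knob (617,183)). I'll press now, slowing near the bottom.

{"fn": "apply_moves", "kwargs": {
  "series": [
    {"jaw": 1,"linear": [0.04,-0.002,-0.003],"roll": 0},
    {"jaw": 1,"linear": [0.055,-0.002,-0.003],"roll": 0},
    {"jaw": 1,"linear": [0.07,-0.002,-0.003],"roll": 0},
    {"jaw": 1,"linear": [0.085,-0.002,-0.003],"roll": 0},
    {"jaw": 1,"linear": [0.1,-0.002,-0.003],"roll": 0},
    {"jaw": 1,"linear": [0.115,-0.002,-0.003],"roll": 0},
    {"jaw": 1,"linear": [0.125,-0.002,-0.003],"roll": 0},
    {"jaw": 1,"linear": [0.133,-0.002,-0.003],"roll": 0},
    {"jaw": 1,"linear": [0.14,-0.002,-0.003],"roll": 0},
    {"jaw": 1,"linear": [0.145,-0.002,-0.003],"roll": 0},
    {"jaw": 1,"linear": [0.145,-0.002,-0.003],"roll": 0},
    {"jaw": 1,"linear": [0.145,-0.002,-0.003],"roll": 0},
    {"jaw": 1,"linear": [0.145,-0.002,-0.003],"roll": 0}
  ]
}}

```text
t: 4.58
tool_pos: [0.5841, 0.1782, 0.1648]
orientation: [1.43, 1.052, -1.426]
force: [-1.9, -2.2, 7.0]
opening: 0.0001
```

```bash
python3 - <<'E'
from h import *
rel([.584,.178,.164])
b=cam("scene")
cv2.imwrite("pics/press.png",cv2.resize(b[0][190:300,140:260],(720,600)[:2] if 0 else (600,550)))
E
```

```text
t 4.575 pos [0.5841 0.1782 0.1648] F [-1.91 -2.22  6.97] op 0.0001 
R
 [[ 0.001  0.955 -0.297]
 [ 0.002 -0.297 -0.955]
 [-1.     0.001 -0.002]]
tool shift/0.6: [ 0.0014 -0.0001  0.0004]
y yaw deg -17.291754020598976
```

View pics/press.png

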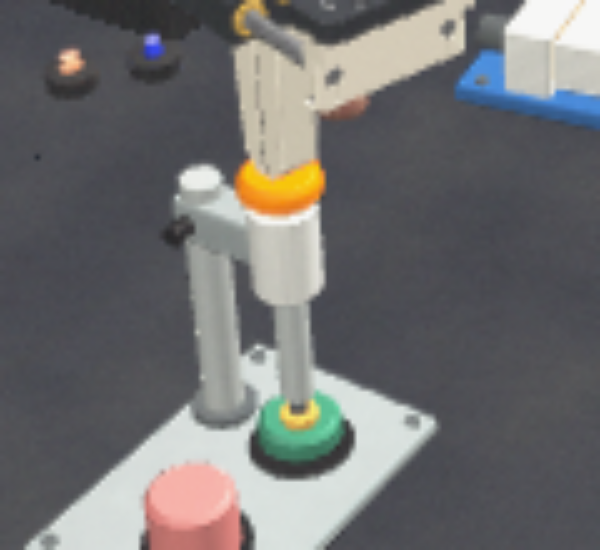

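The brass foot rests on the green stone (297,412), with 7 N at the wrist (spring about 5 N plus foot about 2 N). I'll hold briefly, then rise.

{"fn": "apply_moves", "kwargs": {
  "series": [
    {"jaw": 1,"linear": [0.001,0,0],"roll": 0},
    {"jaw": 1,"linear": [0.001,0,0],"roll": 0},
    {"jaw": 1,"linear": [0.001,0,0],"roll": 0},
    {"jaw": 1,"linear": [-0.015,0,0],"roll": 0},
    {"jaw": 1,"linear": [-0.04,0,0],"roll": 0},
    {"jaw": 1,"linear": [-0.07,0,0],"roll": 0},
    {"jaw": 1,"linear": [-0.1,0,0],"roll": 0},
    {"jaw": 1,"linear": [-0.14,0,0],"roll": 0},
    {"jaw": 1,"linear": [-0.17,0,0],"roll": 0},
    {"jaw": 1,"linear": [-0.17,0,0],"roll": 0},
    {"jaw": 1,"linear": [-0.17,0,0],"roll": 0}
  ]
}}

```text
t: 6.0
tool_pos: [0.5836, 0.178, 0.2659]
orientation: [1.429, 1.052, -1.427]
force: [-0.6, -0.8, -0.4]
opening: 0.0002
```

```bash
python3 - <<'E'
from h import *
rel([.573,-.175,.20])
b=cam("scene")
h=cv2.cvtColor(b[0][190:290,170:225],cv2.COLOR_BGR2HSV)
for lo,hi in(((8,170,120),(22,255,255)),((65,100,60),(90,255,255))):
    m=cv2.inRange(h,lo,hi);n,l,s,c=cv2.connectedComponentsWithStats(m)
    print([(s[i,4],c[i]+[170,190]) for i in range(1,n) if s[i,4]>20])
E
```

```text
t 6.0 pos [0.5836 0.178  0.2659] F [-0.6  -0.77 -0.43] op 0.0002 
R
 [[-0.     0.955 -0.297]
 [ 0.001 -0.297 -0.955]
 [-1.    -0.    -0.001]]
tool shift/0.6: [0.109  0.158  0.5672]
y yaw deg -17.287305884774113
[(np.int32(92), array([193.33695652, 209.19565217]))]
[(np.int32(188), array([199.57446809, 274.84042553]))]
```

The knob is back at its rest pixel and the green stone hasn't moved. Next I move over the tab with the gripper half open.

{"fn": "apply_moves", "kwargs": {
  "series": [
    {"jaw": 0.1,"linear": [-0.02,0.03,0.1],"roll": -0.2},
    {"jaw": 0.1,"linear": [-0.02,0.06,0.2],"roll": -0.4},
    {"jaw": 0.1,"linear": [-0.02,0.08,0.3],"roll": -0.6},
    {"jaw": 0.1,"linear": [0,0.11,0.4],"roll": -0.8},
    {"jaw": 0.1,"linear": [0.06,0.14,0.5],"roll": -0.927},
    {"jaw": 0.1,"linear": [0.1,0.158,0.56],"roll": -0.927},
    {"jaw": 0.1,"linear": [0.109,0.158,0.567],"roll": -0.927},
    {"jaw": 0.1,"linear": [0.109,0.158,0.567],"roll": -0.927},
    {"jaw": 0.1,"linear": [0.109,0.158,0.567],"roll": -0.927},
    {"jaw": 0.1,"linear": [0.109,0.158,0.567],"roll": -0.927}
  ]
}}

```text
t: 7.3
tool_pos: [0.5736, -0.1739, 0.2008]
orientation: [1.072, 1.291, -1.07]
force: [-0.1, -0.3, -0.1]
opening: 0.0416
```

```bash
python3 - <<'E'
from h import *
rel([.573,-.175,.062])
b=cam("scene");a=cam("top");s=read_state()
print(proj(b,s["tool_pos"]),proj(a,s["tool_pos"]),proj(b,[.573,-.175,.1]))
cv2.imwrite("pics/tab.png",np.hstack([cv2.resize(a[0][140:240,240:340],(400,400)),cv2.resize(b[0][135:235,225:325],(400,400))]))
E
```

```text
t 7.3 pos [ 0.5736 -0.1739  0.2008] F [-0.11 -0.27 -0.1 ] op 0.0416 
R
 [[ 0.001  0.983  0.184]
 [ 0.001  0.184 -0.983]
 [-1.     0.001 -0.001]]
tool shift/0.6: [ 0.2314 -0.0016  0.0018]
y yaw deg 10.624158521292348
[278.84145448 151.00294087] [300.56744157 189.89783788] [278.07320755 183.0362693 ]
```

View pics/tab.png

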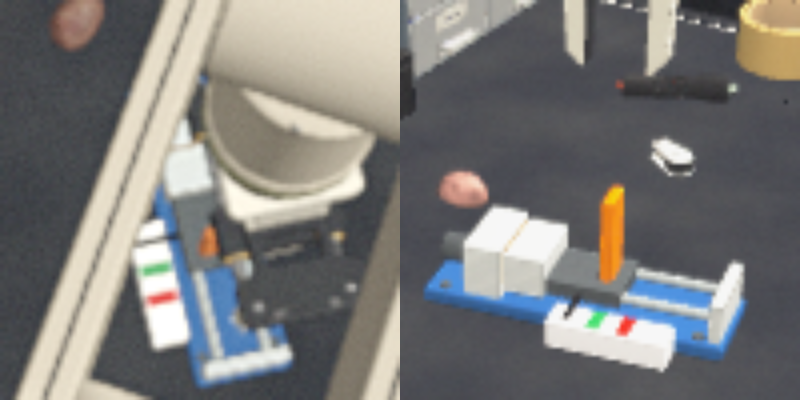

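In the scene view the fingers straddle the tab (finger tips (575,60) and (660,68), tab top (613,188)). I'll descend and pinch.

{"fn": "apply_moves", "kwargs": {
  "series": [
    {"jaw": 0.1,"linear": [0.06,-0.002,0.002],"roll": 0},
    {"jaw": 0.1,"linear": [0.12,-0.002,0.002],"roll": 0},
    {"jaw": 0.1,"linear": [0.17,-0.002,0.002],"roll": 0},
    {"jaw": 0.1,"linear": [0.21,-0.002,0.002],"roll": 0},
    {"jaw": 0.1,"linear": [0.231,-0.002,0.002],"roll": 0},
    {"jaw": 0.1,"linear": [0.231,-0.002,0.002],"roll": 0},
    {"jaw": 1,"linear": [0.231,-0.002,0.002],"roll": 0},
    {"jaw": 1,"linear": [0.231,-0.002,0.002],"roll": 0},
    {"jaw": 1,"linear": [0.231,-0.002,0.002],"roll": 0},
    {"jaw": 1,"linear": [0.231,-0.002,0.002],"roll": 0},
    {"jaw": 1,"linear": [0.231,-0.002,0.002],"roll": 0}
  ],
  "force": 40
}}

```text
t: 8.78
tool_pos: [0.5736, -0.1756, 0.0627]
orientation: [1.073, 1.289, -1.07]
force: [4.7, -0.5, 0.7]
opening: 0.0097
```

```bash
cat > look.py <<'E'
from h import *
import sys
rel([.573,-.175,.062])
b=cam("scene");a=cam("top")
o=[cv2.resize(a[0][180:230,255:305],(350,350),interpolation=cv2.INTER_CUBIC),cv2.resize(b[0][165:235,235:315],(400,350),interpolation=cv2.INTER_CUBIC)]
cv2.imwrite(f"pics/{sys.argv[1]}.png",np.hstack(o))
E
python3 look.py grip
```

```text
t 8.775 pos [ 0.5736 -0.1756  0.0627] F [ 4.71 -0.49  0.67] op 0.0097 
R
 [[ 0.003  0.983  0.184]
 [ 0.     0.184 -0.983]
 [-1.     0.003  0.   ]]
tool shift/0.6: [ 0.0011 -0.0007 -0.0011]
y yaw deg 10.615232706261654
```

View pics/grip.png

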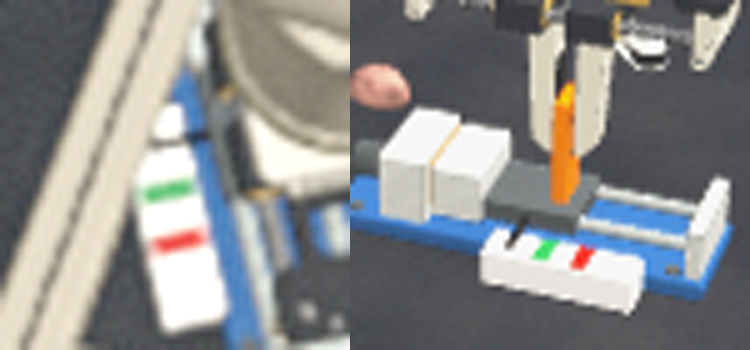

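The tab is gripped (opening 9.7 mm). The pointer is at about (185,136) in the top crop, green band at row 188 and red at 243, so 20 mm remains. I'll pull along the tool's -y.

{"fn": "apply_moves", "kwargs": {
  "series": [
    {"jaw": 1,"linear": [0,-0.006,0],"roll": 0},
    {"jaw": 1,"linear": [0,-0.012,0],"roll": 0},
    {"jaw": 1,"linear": [0,-0.018,0],"roll": 0},
    {"jaw": 1,"linear": [0,-0.024,0],"roll": 0},
    {"jaw": 1,"linear": [0,-0.029,0],"roll": 0},
    {"jaw": 1,"linear": [0,-0.033,0],"roll": 0},
    {"jaw": 1,"linear": [0,-0.034,0],"roll": 0},
    {"jaw": 1,"linear": [0,-0.034,0],"roll": 0},
    {"jaw": 1,"linear": [0,-0.034,0],"roll": 0},
    {"jaw": 1,"linear": [0,-0.034,0],"roll": 0}
  ]
}}

```text
t: 10.12
tool_pos: [0.554, -0.1793, 0.0626]
orientation: [1.073, 1.288, -1.069]
force: [7.0, 1.3, -2.8]
opening: 0.0095
```

```bash
python3 look.py pull
```

```text
t 10.125 pos [ 0.554  -0.1793  0.0626] F [ 6.96  1.31 -2.79] op 0.0095 
R
 [[ 0.004  0.983  0.184]
 [ 0.     0.184 -0.983]
 [-1.     0.004  0.   ]]
tool shift/0.6: [ 0.0012  0.0324 -0.0012]
y yaw deg 10.621184183362537
```

View pics/pull.png

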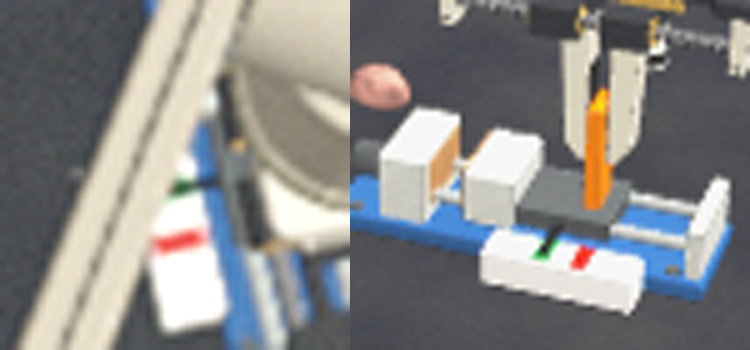

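The pointer lies across the middle of the green band, with green visible on both sides at (545,246), and the pull of about 7.1 N matches a 20 mm opening. Handing in.

```bash
python3 -c "
from h import *
s=read_state();print(s['t'],abs(s['dq']).max(),s['opening']);print(close_job())"
```

```text
10.225 0.0010259515997771609 0.009490748871390982
the job is handed in; nothing more can be done
None
```

The stone under the gauge was the thin green one, so I pulled the jaw to the green band. The job was handed in at about 10.2 s with the gripper still holding the tab.

- **Gauge:** I pressed the knob down about 50 mm, at 7 N on the wrist, and the picture showed the foot resting on the green stone. I held it there for over 0.5 s, then let it up. Afterwards the knob was back at its starting place in the image and the green stone had not moved.
- **Holder:** I pinched the orange tab at 40 N and pulled it about 20 mm. The last picture shows the pointer in the middle of the green band. The pull was about 7.1 N, against the 7.2 N expected at 20 mm, and the arm was at rest.

No check failed or disagreed. I did not check the pink stone and the other things on the table again after the moves. The interface gave no verdict.

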